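# Drop a spent cell into the pedal bin

## Task

Lay the spent battery cell on the bin's loading ramp so that it rolls down and rests across the ramp against the closed lid. Then press the pedal pad all the way down onto its rubber stop, lean on it with about 19 N (never 25 N or more) keep it there for a second or so once the cell has rolled in, and ease the pedal up slowly, over about two seconds, so that the lid closes without slamming. Leave the other things on the bench where they are.

Things in the scene. Friction and masses are not known exactly. Their poses are not given: they have to be found in the camera images.
- cell: The spent cell: a plain grey cylinder with steel ends, 26 mm in diameter, 62 mm long, about 90 g, lying on the bench mat and free to roll. Origin at its centre (13 mm above the bench at the start); its y axis runs along the cylinder.
- bin: The fixed pedal bin: a grey steel box 170 mm (its x) by 110 mm (its y), rim 135 mm high, on a foot plate. Origin on the bench under the box's centre, z up; the pedal and the ramp's upper end are on its -x side. Inside: x -81 to 81 mm, y -51 to 51 mm, floor 9 mm high.
- ramp_drop (a point): Point on the loading ramp's face where to lay the cell: bin frame x -72 mm, y 0, height 146 mm (cell's centre 13 mm above it). Aluminium ramp on the box, sloping down to +x by 0.21 rad, from x -108 mm (height 154, open end) to x -20 mm (height 135, at the lid's lip). Side rails 92 mm apart, 26 mm high. The cell lies across (axis along the bin's y) and rolls down when let go.
- ramp_rest (a point): Where the cell's centre is when it rests on the ramp against the closed lid: x -36 mm, y 0, height 152 mm in the bin's frame.
- lid (a joint): Lid angle, rad: 0 shut, grows as it opens, 3 times the pedal's angle (rigid link). Grey steel lid, 102 by 108 mm, hinged at bin x = 80 mm, 135 mm high; its free end has an upright lip (86 mm wide, top 173 mm high) that closes the ramp's lower end; once up, the cell rolls in under it. Falling faster than 1.5 rad/s (pad rising over about 60 mm/s) is a slam.
- pedal (a joint): Pedal angle, rad: 0 at rest, grows as the pad goes down. Hinge at bin x -85 mm, 48 mm high, along the bin's y. Spring and lid push the pad up with 4 to 9 N. A rubber buffer ends the travel somewhere from 0.17 to 0.43 rad (pad 20 to 54 mm down), not measured; then the force climbs 4 to 6 N per mm of pad. Over 12 N means it sits on the buffer; 25 N bends the link.
- pad_top (a point): Middle of the upper face of the pedal's black ribbed rubber pad (46 by 60 mm, 8 mm thick), 125 mm from the hinge, about 71 mm above the bench at rest (bin frame x = -208 mm). The lever slopes up to it by 0.15 rad at rest. It swings down on an arc about the hinge. Press it from above with shut fingers.
- screwdriver: Bystander: screwdriver lying on the bench, about 200 mm long. Leave alone.
- spray_can: Bystander: upright spray can, 54 mm in diameter, 150 mm high; origin under its foot. Leave alone.
- fan_rotor: Bystander: flat black fan rotor, 60 mm in diameter, 20 mm high; origin under its foot. Leave alone.
Not all that is in view belongs to the job. Of the things like the cell, leave any that is brown; of the rest the smaller one is meant.

How it is judged:
On the way, in this order (a step that is already met when the one before it is completed fails the run):
1. the cell lies on the ramp against the shut lid (centre within 18 mm of ramp_rest), let go (distance between cell and ramp_rest below 0.018 m and value of joint lid below 0.08 rad and linear speed of cell below 0.03 m/s and contact force between the fingers and cell below 0.1 N), for 0.3 s.
2. the pedal is held down on its stop with more than 14 N for 0.5 s, with the cell in the bin (contact force between the fingers and pedal above 14 N and value of joint pedal above 0.13 rad and z of cell in the frame of bin below 0.06 m), for 0.5 s.
At the end, for the whole second after the job is handed in: The cell lies at rest inside the bin (centre less than 60 mm above the bench, within the box's walls), the lid is shut (under 0.05 rad), the pedal is back up (under 0.03 rad), and the bystanders are within 30 mm of where they were (z of cell in the frame of bin below 0.06 m and x of cell in the frame of bin between -0.082 and 0.082 m and y of cell in the frame of bin between -0.052 and 0.052 m and value of joint lid below 0.05 rad and value of joint pedal below 0.03 rad and linear speed of cell below 0.05 m/s and distance of each of screwdriver, spray_can, fan_rotor from where it was at the start of the episode below 0.03 m); the robot touches nothing.
It fails at once if 25 N or more on the pedal pad (stamping on it) (contact force between any of the fingers, the arm and pedal above 25 N).
It fails at once if the lid falls faster than 1.5 rad/s (slam) (velocity of joint lid below -1.5 rad/s).
It fails at once if the screwdriver is moved by more than 30 mm (distance of screwdriver from where it was at the start of the episode above 0.03 m).
It fails at once if the spray can is moved by more than 30 mm (distance of spray_can from where it was at the start of the episode above 0.03 m).
It fails at once if the fan rotor is moved by more than 30 mm (distance of fan_rotor from where it was at the start of the episode above 0.03 m).
It also fails if it takes over 67 s, if anything falls off the work surface, if the arm or the gripper's body presses on something with over 40 N, if the wrist force passes 120 N, or if a joint passes its speed limit or range.

## Robot

A 6-joint arm with a two-finger parallel gripper is mounted at the origin on the work surface. World frame = base frame: x ahead of the robot, y to its left, z up, the work surface at z = 0. Lengths are in m, angles in rad, forces in N, time in s.
With the tool pointing down it reaches from about 0.25 to 0.725 m from the base axis. Payload 4 kg.
Tool frame: the origin (TCP) lies midway between the tips of the shut fingers; the grasp point (between the pads) lies 19 mm behind it; z points along the fingers, y is the line along which they close (so a half turn about z gives the same grasp; the last joint's range is limited). The gripper opens to 85 mm and grips with 20 to 120 N. Pads are 22 mm wide; open, the fingers measure 114 mm over their backs; the gripper's body (76 mm by 85 mm) begins 54 mm behind the grasp point. The pads swing forward as they close: fully open they stand 13 mm farther back than shut.
Start: joints at [1.109, 0.241, 0.005, 1.335, 0, 1.571], TCP at [0.223, 0.448, 0.231] pointing down, gripper open.
Joint ranges: [-2.72, 2.72], [-1.05, 1.87], [-1.09, 1.28], [-1.99, 2.15], [-1.42, 1.44], [-3.14, 3.14]. Speed limits (rad/s): [2.79, 2.79, 3.14, 3.14, 3.14, 3.14].

## Interface

Orientations are given as a unit quaternion [x, y, z, w].
In Python, from workcell import bot gives the robot as it stands. The module is installed in compiled form; this text tells all that it offers.
- The arm moves only by the tool jog_arm, never from a script. Its argument "deltas" is a list of rows, each an object with "fingers": the opening, from 0 (shut) to 1 (fully open); "delta_pos": the shift along the tool's x, y, z normalised to -1 to 1, where 1 is 300 mm, a list of three; "yaw": the turn about the tool's z normalised to -1 to 1, where 1 is pi/4 rad. A call has 1 to 12 rows; each row is the pose to reach, as a shift and turn from the pose commanded when the call began, along the tool's axes at that moment; what a row does not reach only later rows make up. A row lasts 1/10 s, in which the tool goes at most 50 mm and 8.59 degrees, less where a joint would pass 70% of its speed; a pose out of reach is approached as far as the arm can. A call with a number of a shift or a turn outside -1 to 1 is refused whole. A call with a gripper value outside its range is refused whole. The fingers move at their own pace and stop on an object; the grip force is fixed at half the most. Time passes only in rows, so rows that repeat a pose let the fingers close. It gives the time, the measured TCP pose, the force, the opening and the grip force at its end, in the units of the state.
- bot.get_obs(): the state, without advancing time (a new reading comes with each control period).
- bot.camera(name): name is "side" or "top" or "wrist"; returns a dict with "image" (480x640x3 uint8, red, green, blue), "range_z" (480x640 float32, m along the optical axis (not along the pixel's ray), 0 where there is no reading), "fx", "fy", "cx", "cy" (pixels), "distortion" ([k1, k2, p1, p2, k3] as OpenCV has them; the pictures are not rectified), "rvec" (rotation vector, rad) and "tvec" (3), from world to camera coordinates, as OpenCV has them. Camera axes: x right, y down, z forward; pixel columns grow to the right and rows downward; lengths in m; the calibration is good to about 2 mm. A picture is of the moment at which its call begins.
- bot.job_done(): hands the job in; it is judged then, once.
The state is a dict: "clock": time; "joint_pos": joint angles; "joint_vel": joint speeds; "tau": joint torques, N m; "eef_pos": TCP position; "tool_rot": TCP orientation; "ft_force": force on the tool from outside, world axes, zero at the start; "ft_torque": the same for the moment, N m; "grip_width": finger opening in m; "grasp_force": force on a finger pad.
Only numpy, scipy, OpenCV 4.12 (cv2) and the standard library are available. Lean on these libraries where they do the work, as an engineer would, in place of code of your own. Each camera call takes 0.05 s, during which the arm holds its last target. There are 200 camera calls.

## Working session

There is one attempt and no reset: what is moved stays moved. The work goes in short steps, Python scripts to look and compute and a tool call to move; the robot and the scene stay as the last step left them, time stands still between calls to the robot, and variables do not carry over. Pictures are saved under pics/ and viewed, at most 10 in all, crops included, and the job is handed in when it is done.

Besides the shell and the picture viewer there is one more tool, called after "Emit:" by a JSON object that holds its "fn" and its "kwargs", one argument or row to a line. jog_arm: Moves the arm, as the interface text tells. Scaled input: -1 to 1 covers 300 mm each way for a shift and pi/4 rad each way for a turn. Its arguments: {"type":"object","properties":{"deltas":{"type":"array","items":{"type":"object","properties":{"fingers":{"type":"number"},"delta_pos":{"type":"array","items":{"type":"number"}},"yaw":{"type":"number"}}}}},"required":["deltas"]}

```bash
mkdir -p pics
cat > h.py <<'E'
import numpy as np, cv2
from workcell import bot
def cam(n):
    c=bot.camera(n); c['K']=np.array([[c['fx'],0,c['cx']],[0,c['fy'],c['cy']],[0,0,1.]]); c['R']=cv2.Rodrigues(np.array(c['rvec'],float))[0]; c['t']=np.array(c['tvec'],float).ravel(); c['d']=np.array(c['distortion'],float); return c
def save(c,f): cv2.imwrite('pics/'+f,c['image'][:,:,::-1])
def cloud(c):
    # world xyz for every pixel
    v,u=np.mgrid[0:480,0:640]; p=np.stack([u.ravel(),v.ravel()],1).astype(float)[:,None]
    n=cv2.undistortPoints(p,c['K'],c['d'])[:,0]; z=c['range_z'].ravel().astype(float)
    P=np.c_[n*z[:,None],z]; W=(P-c['t'])@c['R']; W[z==0]=np.nan
    return W.reshape(480,640,3)
E
python3 - <<'E'
from h import *
np.set_printoptions(precision=4,suppress=True)
for n in('top','side'):
    c=cam(n); save(c,n+'0.png'); np.savez(n+'0.npz',W=cloud(c),im=c['image'])
    print(n,-c['R'].T@c['t'],c['fx'])
print(bot.get_obs())
E
```

```text
top [0.4613 0.0258 1.0917] 474.33922826285914
side [ 0.4773 -0.8022  1.0108] 583.234858935481
{'clock': 0.1, 'joint_pos': array([1.109 , 0.2413, 0.0038, 1.3352, 0.    , 1.5708]), 'joint_vel': array([ 0.0001, -0.0013,  0.0027, -0.0013, -0.0008, -0.0002]), 'tau': array([ -0.0004, -37.3138,  25.301 ,   0.0108,  -0.0001,   0.    ]), 'eef_pos': array([0.2225, 0.4471, 0.2305]), 'tool_rot': array([ 0.2289,  0.9735, -0.0009, -0.0002]), 'ft_force': array([-0.1191,  0.9385,  0.008 ]), 'ft_torque': array([ 0.0564,  0.0062, -0.0106]), 'grasp_force': 0.0, 'grip_width': 0.08523322245525465}
```

View pics/top0.png

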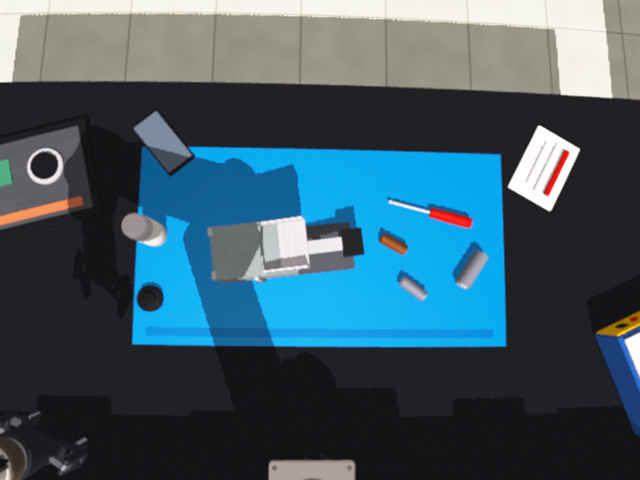

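View pics/side0.png

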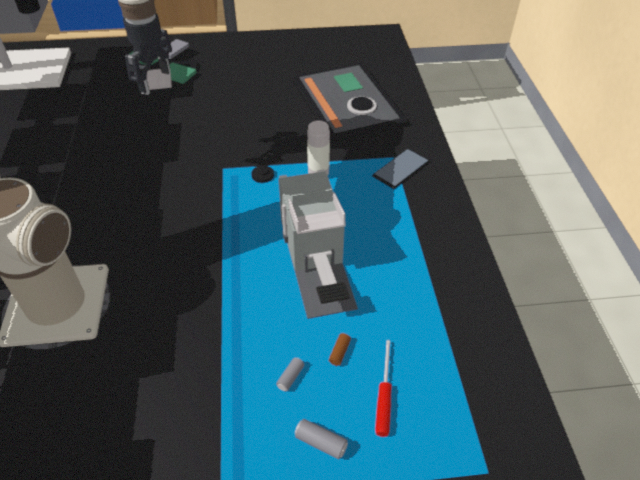

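The top view shows the target, the small grey cell, at (412,287). The larger grey one is at (471,268), the brown one at (393,242), the pad at (352,242) and the bin at about (255,248). In the side view the cell is at (290,374) and the pad at (332,292). Next I'll measure from both clouds.

Run:
```python
from h import *
np.set_printoptions(precision=4,suppress=True)
def rect(P): 
    (c,s,a)=cv2.minAreaRect((P[:,:2]*1000).astype(np.float32)); return np.round(c,1),np.round(s,1),round(a,2)
for n,roi in(('top',(392,432,270,306)),('side',(268,312,350,398))):
    d=np.load(n+'0.npz'); W=d['W']; u0,u1,v0,v1=roi
    P=W[v0:v1,u0:u1].reshape(-1,3); mat=np.nanmedian(P[:,2]); Q=P[P[:,2]>0.008]
    top=Q[Q[:,2]>.02]; cc=top[:,:2].mean(0); ev=np.linalg.svd(top[:,:2]-cc)[2][0]
    print(n,'mat',mat,'cell',len(Q),rect(Q),'zmax',np.percentile(Q[:,2],[50,95,99]),'ridge',cc,np.degrees(np.arctan2(ev[1],ev[0])))
for n,(u0,u1,v0,v1) in(('top',(200,375,200,290)),('side',(270,360,170,320))):
    d=np.load(n+'0.npz'); W=d['W'][v0:v1,u0:u1]; im=d['im'][v0:v1,u0:u1].astype(int)
    P=W.reshape(-1,3); C=im.reshape(-1,3)
    g=(C.max(1)<60)&(P[:,2]>.055)&(P[:,2]<.085)
    Q=P[g]; print(n,'pad',len(Q),rect(Q),np.median(Q,0))
    h=P[(P[:,2]>.125)&(P[:,2]<.2)]; print(' box>125',rect(h), len(h))
    h=P[(P[:,2]>.155)&(P[:,2]<.2)]; print(' rails/lip',rect(h), h[:,2].max())
    h=P[(P[:,2]>.128)&(P[:,2]<.143)]; print(' lid',rect(h), len(h))
```

```text
top mat 0.002413949418729933 cell 332 (array([ 486.2, -229.8]), array([67.4, 32.5]), 52.99) zmax [0.0242 0.0289 0.0309] ridge [ 0.4831 -0.2281] -124.25535665258131
side mat 0.0007904741786968536 cell 447 (array([ 480.7, -230.1]), array([68.4, 26.6]), 55.51) zmax [0.0222 0.0265 0.0285] ridge [ 0.4796 -0.2322] -124.4738730799845
top pad 499 (array([582. , -80.9]), array([59.4, 42.2]), 8.19) [ 0.5821 -0.0801  0.0717]
 box>125 (array([554.4, 113.9]), array([117.1, 196.3]), 6.93) 5205
 rails/lip (array([564. ,  63.7]), array([100.7,  93. ]), 7.28) 0.18221744513289279
 lid (array([553. , 126.4]), array([117.3, 170.9]), 7.15) 3028
side pad 468 (array([579.9, -84.8]), array([58.9, 48. ]), 8.1) [ 0.5807 -0.0876  0.0702]
 box>125 (array([550.2, 110.4]), array([117.5, 198.1]), 6.93) 3016
 rails/lip (array([560.7,  62.1]), array([100.6,  97.2]), 6.93) 0.17949807453596164
 lid (array([548.8, 122.3]), array([117.5, 174.2]), 6.93) 1602
```

Emit:
{"fn": "jog_arm", "kwargs": {
  "deltas": [
    {"delta_pos":[-0.11,-0.1,0],"yaw":-0.19,"fingers":1},
    {"delta_pos":[-0.22,-0.2,0],"yaw":-0.35,"fingers":1},
    {"delta_pos":[-0.33,-0.3,0],"yaw":-0.5,"fingers":1},
    {"delta_pos":[-0.44,-0.41,0],"yaw":-0.65,"fingers":1},
    {"delta_pos":[-0.55,-0.51,0],"yaw":-0.8,"fingers":1},
    {"delta_pos":[-0.66,-0.61,0],"yaw":-0.9,"fingers":1},
    {"delta_pos":[-0.77,-0.71,0],"yaw":-1,"fingers":1},
    {"delta_pos":[-0.89,-0.82,0],"yaw":-1,"fingers":1},
    {"delta_pos":[-0.89,-0.82,0],"yaw":-1,"fingers":1}
  ]
}}

```text
clock: 1.0
eef_pos: [0.3535, 0.1033, 0.2311]
tool_rot: [-0.156, 0.988, -0.001, -0.0]
ft_force: [-0.3, 0.0, -0.3]
grip_width: 0.0852
grasp_force: 0.0
```

```bash
cat >> h.py <<'E'
from scipy.spatial.transform import Rotation as Ro
def to(p,yang=None):
    # normalised tool deltas to world point p with tool y at world angle yang (deg)
    o=bot.get_obs(); R=Ro.from_quat(o['tool_rot']).as_matrix()
    d=R.T@(np.array(p)-o['eef_pos'])/.3; ya=np.degrees(np.arctan2(R[1,1],R[0,1]))
    dy=0 if yang is None else -((yang-ya+180)%360-180)
    print('t',o['clock'],'eef',o['eef_pos'].round(4),'yang',round(ya,2),'tilt',R[:,2].round(3),'F',o['ft_force'].round(2),'w',round(o['grip_width'],4),'q6',round(o['joint_pos'][5],3))
    print(' -> delta',d.round(4),'yaw',round(dy/45,4))
E
python3 -c "
from h import *
to([.482,-.230,.16],145.6)"
```

```text
t 1.0 eef [0.3535 0.1033 0.2311] yang 107.9 tilt [ 0.    -0.002 -1.   ] F [-0.26  0.03 -0.28] w 0.0852 q6 -0.026
 -> delta [-0.0663 -1.1885  0.2393] yaw -0.8378
```

Emit:
{"fn": "jog_arm", "kwargs": {
  "deltas": [
    {"delta_pos":[-0.01,-0.16,0.03],"yaw":-0.19,"fingers":1},
    {"delta_pos":[-0.02,-0.32,0.06],"yaw":-0.37,"fingers":1},
    {"delta_pos":[-0.03,-0.48,0.09],"yaw":-0.54,"fingers":1},
    {"delta_pos":[-0.04,-0.64,0.12],"yaw":-0.7,"fingers":1},
    {"delta_pos":[-0.05,-0.8,0.14],"yaw":-0.838,"fingers":1},
    {"delta_pos":[-0.06,-0.93,0.15],"yaw":-0.838,"fingers":1},
    {"delta_pos":[-0.06,-1,0.15],"yaw":-0.838,"fingers":1},
    {"delta_pos":[-0.06,-1,0.15],"yaw":-0.838,"fingers":1}
  ]
}}

```text
clock: 1.8
eef_pos: [0.4663, -0.1741, 0.1848]
tool_rot: [-0.469, 0.883, -0.0, -0.0]
ft_force: [0.3, 0.8, 0.0]
grip_width: 0.0854
grasp_force: 0.0
```

Run:
```python
from h import *
c=cam('wrist'); save(c,'w1.png'); W=cloud(c); np.savez('w1.npz',W=W,im=c['image'])
m=(np.hypot(W[...,0]-.482,W[...,1]+.23)<.05)&(W[...,2]>.008)
Q=W[m]; print(len(Q), cv2.minAreaRect((Q[:,:2]*1000).astype(np.float32)), np.percentile(Q[:,2],[50,99]))
t=Q[Q[:,2]>.018]; cc=t.mean(0); ev=np.linalg.svd(t[:,:2]-cc[:2])[2][0]; print(cc,np.degrees(np.arctan2(ev[1],ev[0])))
to([.482,-.230,.10],145.6)
```

```text
35141 ((492.47857666015625, -223.5610809326172), (75.93502044677734, 69.39922332763672), 86.30430603027344) [0.25726634 0.28419286]Traceback (most recent call last):
  File "<stdin>", line 5, in <module>
    u, s, vh = gufunc(a, signature=signature)
               ~~~~~~^^^^^^^^^^^^^^^^^^^^^^^^
numpy._core._exceptions._ArrayMemoryError: Unable to allocate 9.13 GiB for an array with shape (35003, 35003) and data type float64
```

View pics/w1.png

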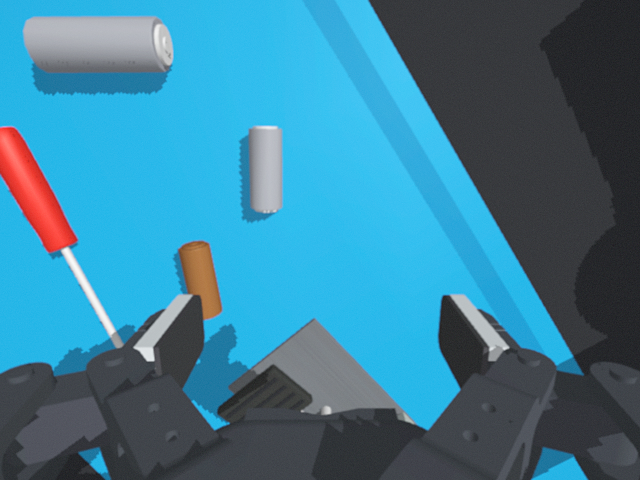

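The wrist view shows the small grey cell at (265,168), upright in the picture, so the yaw is right. The brown one at (200,280) is clear of the finger tracks.

Run:
```python
from h import *
d=np.load('w1.npz'); W=d['W']; v0,v1,u0,u1=115,225,235,295
Q=W[v0:v1,u0:u1].reshape(-1,3); print(np.nanmedian(Q[:,2])); Q=Q[Q[:,2]>.01]
print(len(Q), cv2.minAreaRect((Q[:,:2]*1000).astype(np.float32)), np.percentile(Q[:,2],[50,99]))
t=Q[Q[:,2]>.018]; cc=t.mean(0); ev=np.linalg.svd(t[:,:2]-cc[:2],full_matrices=False)[2][0]; print(cc,np.degrees(np.arctan2(ev[1],ev[0])))
to([.482,-.230,.06],145.6)
```

```text
0.0029175129050493355
2736 ((484.1666564941406, -227.8266143798828), (65.81397247314453, 25.842466354370117), 54.574607849121094) [0.02518359 0.02819458]
[ 0.48249579 -0.22811473  0.02467538] 54.6051593045865
t 1.85 eef [ 0.465  -0.1716  0.185 ] yang 146.04 tilt [-0.002  0.001 -1.   ] F [-0.63  0.52 -0.73] w 0.0856 q6 -1.332
 -> delta [ 0.1298 -0.1567  0.4164] yaw 0.0099
```

Emit:
{"fn": "jog_arm", "kwargs": {
  "deltas": [
    {"delta_pos":[0.06,-0.08,0.1],"yaw":0.03,"fingers":1},
    {"delta_pos":[0.12,-0.155,0.2],"yaw":0.03,"fingers":1},
    {"delta_pos":[0.12,-0.155,0.32],"yaw":0.03,"fingers":1},
    {"delta_pos":[0.12,-0.155,0.42],"yaw":0.03,"fingers":1},
    {"delta_pos":[0.12,-0.155,0.42],"yaw":0.03,"fingers":1}
  ]
}}

```text
clock: 2.35
eef_pos: [0.4795, -0.2224, 0.0561]
tool_rot: [-0.462, 0.887, 0.004, -0.003]
ft_force: [-1.3, 0.7, 1.0]
grip_width: 0.0857
grasp_force: 0.0
```

Run:
```python
from h import *
to([.4835,-.229,.006],144.8)
```

```text
t 2.35 eef [ 0.4795 -0.2224  0.0561] yang 145.01 tilt [-0.009  0.005 -1.   ] F [-1.25  0.71  1.01] w 0.0857 q6 -1.395
 -> delta [ 0.0102 -0.0254  0.1667] yaw 0.0047
```

Emit:
{"fn": "jog_arm", "kwargs": {
  "deltas": [
    {"delta_pos":[0.005,-0.01,0.06],"yaw":0,"fingers":1},
    {"delta_pos":[0.005,-0.01,0.12],"yaw":0,"fingers":1},
    {"delta_pos":[0.005,-0.01,0.15],"yaw":0,"fingers":1},
    {"delta_pos":[0.005,-0.01,0.17],"yaw":0,"fingers":1},
    {"delta_pos":[0.005,-0.01,0.17],"yaw":0,"fingers":1}
  ]
}}

```text
clock: 2.85
eef_pos: [0.485, -0.2283, 0.0097]
tool_rot: [-0.461, 0.887, 0.0, 0.0]
ft_force: [0.1, 0.4, 0.1]
grip_width: 0.0855
grasp_force: 0.0
```

Run:
```python
from h import *
to([.4835,-.229,.006],144.8)
```

```text
t 2.85 eef [ 0.485  -0.2283  0.0097] yang 144.95 tilt [-0.  0. -1.] F [0.06 0.41 0.08] w 0.0855 q6 -1.399
 -> delta [0.0048 0.0029 0.0123] yaw 0.0034
```

Good. Close, then lift.

Emit:
{"fn": "jog_arm", "kwargs": {
  "deltas": [
    {"delta_pos":[0,0,0.01],"yaw":0,"fingers":0.6},
    {"delta_pos":[0,0,0.01],"yaw":0,"fingers":0.4},
    {"delta_pos":[0,0,0.01],"yaw":0,"fingers":0.2},
    {"delta_pos":[0,0,0.01],"yaw":0,"fingers":0},
    {"delta_pos":[0,0,0.01],"yaw":0,"fingers":0},
    {"delta_pos":[0,0,0.01],"yaw":0,"fingers":0},
    {"delta_pos":[0,0,0.01],"yaw":0,"fingers":0},
    {"delta_pos":[0,0,0.01],"yaw":0,"fingers":0}
  ]
}}

```text
clock: 3.65
eef_pos: [0.4853, -0.2292, 0.0069]
tool_rot: [-0.461, 0.887, -0.0, 0.0]
ft_force: [-0.8, -0.3, 4.8]
grip_width: 0.0237
grasp_force: 59.0
```

Emit:
{"fn": "jog_arm", "kwargs": {
  "deltas": [
    {"delta_pos":[0,0,-0.1],"yaw":0,"fingers":0},
    {"delta_pos":[0,0,-0.2],"yaw":0,"fingers":0},
    {"delta_pos":[0,0,-0.35],"yaw":0,"fingers":0},
    {"delta_pos":[0,0,-0.5],"yaw":0,"fingers":0},
    {"delta_pos":[0,0,-0.65],"yaw":0,"fingers":0},
    {"delta_pos":[0,0,-0.75],"yaw":0,"fingers":0},
    {"delta_pos":[0,0,-0.75],"yaw":0,"fingers":0}
  ]
}}

```text
clock: 4.35
eef_pos: [0.4874, -0.2302, 0.2363]
tool_rot: [-0.461, 0.887, -0.004, 0.003]
ft_force: [0.1, -0.3, -0.8]
grip_width: 0.0238
grasp_force: 59.1
```

Run:
```python
from h import *
to([.561,.052,.23],97.3)
```

```text
t 4.35 eef [ 0.4874 -0.2302  0.2363] yang 144.9 tilt [ 0.009 -0.004 -1.   ] F [ 0.14 -0.33 -0.82] w 0.0238 q6 -1.399
 -> delta [-0.9106  0.3404  0.0192] yaw 1.0577
```

Emit:
{"fn": "jog_arm", "kwargs": {
  "deltas": [
    {"delta_pos":[-0.12,0.04,0],"yaw":0.15,"fingers":0},
    {"delta_pos":[-0.26,0.1,0],"yaw":0.32,"fingers":0},
    {"delta_pos":[-0.4,0.15,0],"yaw":0.49,"fingers":0},
    {"delta_pos":[-0.54,0.2,0],"yaw":0.66,"fingers":0},
    {"delta_pos":[-0.68,0.25,0],"yaw":0.82,"fingers":0},
    {"delta_pos":[-0.8,0.3,0],"yaw":0.94,"fingers":0},
    {"delta_pos":[-0.88,0.33,0],"yaw":1,"fingers":0},
    {"delta_pos":[-0.905,0.34,0],"yaw":1,"fingers":0},
    {"delta_pos":[-0.905,0.34,0],"yaw":1,"fingers":0},
    {"delta_pos":[-0.905,0.34,0],"yaw":1,"fingers":0}
  ]
}}

```text
clock: 5.35
eef_pos: [0.557, 0.0509, 0.2303]
tool_rot: [-0.086, 0.996, -0.0, -0.001]
ft_force: [0.8, -0.3, -1.4]
grip_width: 0.024
grasp_force: 59.1
```

Run:
```python
from h import *
to([.561,.052,.19],97.3)
for n in ('top','side'):
    c=cam(n); W=cloud(c); np.savez(n+'2.npz',W=W,im=c['image']); save(c,n+'2.png')
im=cv2.imread('pics/side2.png')[150:330,240:400]; cv2.imwrite('pics/side2c.png',cv2.resize(im,None,fx=3.3,fy=3.3))
c=cam('wrist'); save(c,'w2.png')
```

```text
t 5.35 eef [0.557  0.0509 0.2303] yang 99.9 tilt [-0.002 -0.001 -1.   ] F [ 0.83 -0.3  -1.4 ] w 0.024 q6 -0.081
 -> delta [-0.0141  0.0012  0.1344] yaw 0.0577
```

View pics/w2.png

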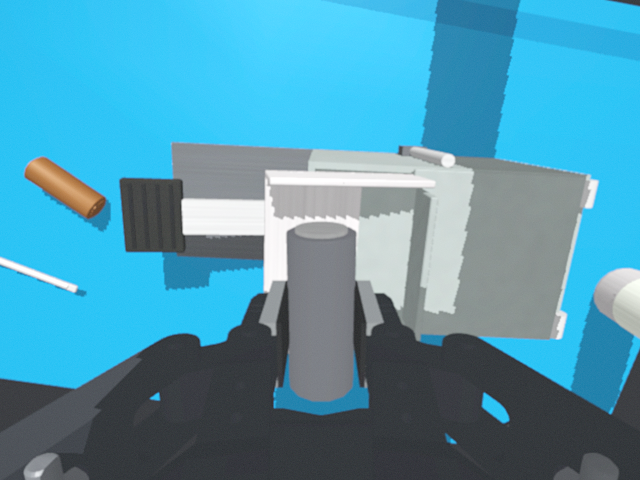

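View pics/side2c.png

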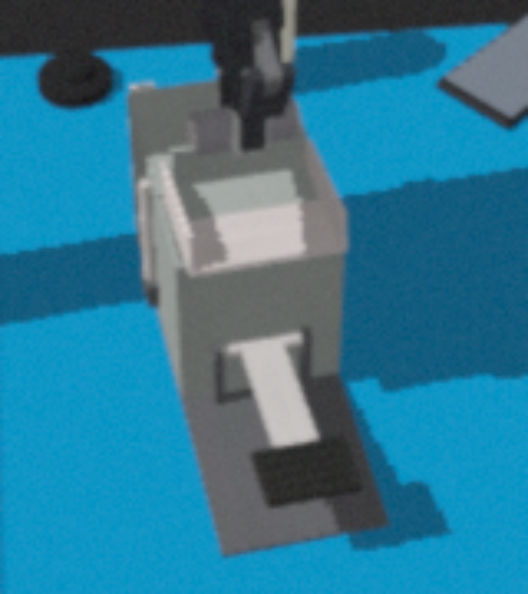

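The wrist view shows the cell held across the ramp, axis along tool x. Its far end is at (320,232), the far rail along v≈180 and the lip at u≈425. Next I'll check the numbers against this near view.

Run:
```python
from h import *
np.set_printoptions(precision=4,suppress=True)
th=np.radians(97.3); bx=np.array([np.cos(th),np.sin(th)]); by=np.array([-bx[1],bx[0]]); O=np.array([.552,.1235])
def binf(W): d=W[...,:2]-O; return np.stack([d@bx,d@by,W[...,2]],-1)
c=cam('wrist'); W=cloud(c); B=binf(W); np.savez('w2.npz',W=W,im=c['image'])
q=B[240:380,295:350].reshape(-1,3); q=q[(q[:,2]>.2)]; print('cell bin',np.percentile(q,[1,50,99],axis=0))
r=B[172:184,275:420].reshape(-1,3); print('far rail',np.nanpercentile(r,[5,50,95],axis=0))
l=B[195:260,418:432].reshape(-1,3); print('lip',np.nanpercentile(l,[5,50,95],axis=0))
r=B[200:230,270:285].reshape(-1,3); print('ramp up',np.nanpercentile(r,[5,50,95],axis=0))
r=B[225:300,380:410].reshape(-1,3); print('ramp lo',np.nanpercentile(r,[5,50,95],axis=0))
e=B[195:240,181:183]; p=B[185:245,125:175].reshape(-1,3); print('pad',np.nanpercentile(p,[2,50,98],axis=0))
t=B[60:480].reshape(-1,3)
for n in('top','side'):
    b=binf(np.load(n+'0.npz')['W']).reshape(-1,3); k=b[(b[:,2]>.155)&(b[:,2]<.19)&(abs(b[:,0])<.13)&(abs(b[:,1])<.07)]
    print(n,'rails/lip',np.percentile(k,[1,50,99],axis=0))
o=bot.get_obs(); print('tcp bin',binf(o['eef_pos']))
for y in(97.3,): to([.561,.052,.19],y)
```

```text
cell bin [[-0.0832 -0.0186  0.2455]
 [-0.0735  0.0095  0.2502]
 [-0.063   0.0342  0.2522]]
far rail [[-0.0955  0.0378  0.0726]
 [-0.0613  0.0452  0.1655]
 [-0.0207  0.0456  0.1784]]
lip [[-0.019   0.0048  0.1539]
 [-0.0186  0.0207  0.1696]
 [-0.0159  0.0359  0.1748]]
ramp up [[-0.1036  0.0127  0.1522]
 [-0.0998  0.0207  0.1537]
 [-0.0959  0.0286  0.155 ]]
ramp lo [[-0.0367 -0.0297  0.1421]
 [-0.0272 -0.0075  0.1434]
 [-0.019   0.013   0.1489]]
pad [[-0.2262 -0.0258  0.0693]
 [-0.2084 -0.0023  0.0726]
 [-0.1905  0.0205  0.0759]]
top rails/lip [[-0.1069 -0.054   0.1551]
 [-0.0521 -0.0148  0.1689]
 [-0.0151  0.0459  0.18  ]]
side rails/lip [[-0.1074 -0.0507  0.1552]
 [-0.0218 -0.0019  0.1653]
 [-0.0149  0.0493  0.1771]]
tcp bin [-0.0731  0.0039  0.2313]
t 5.55 eef [0.5574 0.0505 0.2313] yang 99.79 tilt [-0. -0. -1.] F [ 0.36  0.58 -0.87] w 0.0237 q6 -0.08
 -> delta [-0.0126  0.003   0.1378] yaw 0.0554
```

Emit:
{"fn": "jog_arm", "kwargs": {
  "deltas": [
    {"delta_pos":[-0.012,0.003,0.02],"yaw":0.055,"fingers":0},
    {"delta_pos":[-0.012,0.003,0.08],"yaw":0.055,"fingers":0},
    {"delta_pos":[-0.012,0.003,0.14],"yaw":0.055,"fingers":0},
    {"delta_pos":[-0.012,0.003,0.19],"yaw":0.055,"fingers":0},
    {"delta_pos":[-0.012,0.003,0.22],"yaw":0.055,"fingers":0},
    {"delta_pos":[-0.012,0.003,0.235],"yaw":0.055,"fingers":0},
    {"delta_pos":[-0.012,0.003,0.24],"yaw":0.055,"fingers":0},
    {"delta_pos":[-0.012,0.003,0.24],"yaw":0.055,"fingers":0}
  ]
}}

```text
clock: 6.35
eef_pos: [0.5613, 0.0531, 0.1598]
tool_rot: [-0.065, 0.998, 0.0, 0.0]
ft_force: [0.1, 0.4, -0.8]
grip_width: 0.0241
grasp_force: 59.1
```

Run:
```python
from h import *
to([.561,.052,.1555],97.3)
```

```text
t 6.35 eef [0.5613 0.0531 0.1598] yang 97.41 tilt [ 0.001  0.    -1.   ] F [ 0.07  0.44 -0.75] w 0.0241 q6 -0.035
 -> delta [ 0.0015 -0.0036  0.0143] yaw 0.0025
```

Emit:
{"fn": "jog_arm", "kwargs": {
  "deltas": [
    {"delta_pos":[0,-0.002,0.008],"yaw":0,"fingers":0},
    {"delta_pos":[0,-0.002,0.013],"yaw":0,"fingers":0},
    {"delta_pos":[0,-0.002,0.013],"yaw":0,"fingers":0}
  ]
}}

```text
clock: 6.65
eef_pos: [0.561, 0.0527, 0.1554]
tool_rot: [-0.065, 0.998, -0.0, 0.0]
ft_force: [1.0, -0.6, -0.8]
grip_width: 0.0235
grasp_force: 59.1
```

Emit:
{"fn": "jog_arm", "kwargs": {
  "deltas": [
    {"delta_pos":[0,0,0],"yaw":0,"fingers":0.33},
    {"delta_pos":[0,0,0],"yaw":0,"fingers":0.37},
    {"delta_pos":[0,0,0],"yaw":0,"fingers":0.42},
    {"delta_pos":[0,0,0],"yaw":0,"fingers":0.46},
    {"delta_pos":[0,0,0],"yaw":0,"fingers":0.5},
    {"delta_pos":[0,0,0],"yaw":0,"fingers":0.5}
  ]
}}

```text
clock: 7.25
eef_pos: [0.5611, 0.0527, 0.1554]
tool_rot: [-0.065, 0.998, 0.0, 0.0]
ft_force: [0.4, 0.2, -0.8]
grip_width: 0.0427
grasp_force: 0.1
```

Run:
```python
from h import *
to([.561,.052,.1555],97.3)
c=cam('wrist'); save(c,'w3.png')
```

```text
t 7.25 eef [0.5611 0.0527 0.1554] yang 97.43 tilt [ 0.  0. -1.] F [ 0.36  0.16 -0.85] w 0.0427 q6 -0.036
 -> delta [ 0.0006 -0.0024 -0.0002] yaw 0.0028
```

View pics/w3.png

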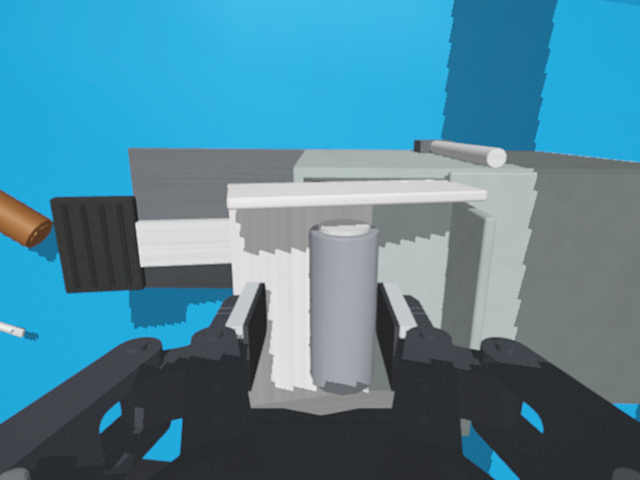

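The view shows the cell straight across the ramp at (343,305), leaning on the downhill finger. I'll lift so it rolls the rest of the way.

Emit:
{"fn": "jog_arm", "kwargs": {
  "deltas": [
    {"delta_pos":[0,0,-0.03],"yaw":0,"fingers":0.5},
    {"delta_pos":[0,0,-0.06],"yaw":0,"fingers":0.5},
    {"delta_pos":[0,0,-0.1],"yaw":0,"fingers":0.5},
    {"delta_pos":[0,0,-0.15],"yaw":0,"fingers":0.5},
    {"delta_pos":[0,0,-0.25],"yaw":0,"fingers":0.5},
    {"delta_pos":[0,0,-0.33],"yaw":0,"fingers":0.4},
    {"delta_pos":[0,0,-0.33],"yaw":0,"fingers":0.2},
    {"delta_pos":[0,0,-0.33],"yaw":0,"fingers":0},
    {"delta_pos":[0,0,-0.33],"yaw":0,"fingers":0}
  ]
}}

```text
clock: 8.2
eef_pos: [0.5605, 0.0526, 0.2537]
tool_rot: [-0.065, 0.998, -0.0, -0.001]
ft_force: [0.2, 0.4, -0.5]
grip_width: -0.0002
grasp_force: 0.0
```

Run:
```python
from h import *
c=cam('wrist'); save(c,'w4.png'); W=cloud(c)
th=np.radians(97.3); bx=np.array([np.cos(th),np.sin(th)]); by=np.array([-bx[1],bx[0]]); O=np.array([.552,.1235])
d=W[...,:2]-O; B=np.stack([d@bx,d@by,W[...,2]],-1); np.save('w4.npy',B)
m=(abs(B[...,1])<.04)&(B[...,0]>-.1)&(B[...,0]<-.024)&(B[...,2]>.157)&(B[...,2]<.185)
print(m.sum(),np.percentile(B[m],[2,50,98],axis=0).round(4))
p=O-.208*bx; print(p); to([p[0],p[1],.10],97.3)
```

```text
3255 [[-0.0434 -0.0305  0.1576]
 [-0.0343  0.0019  0.1639]
 [-0.0245  0.0309  0.166 ]]
[ 0.57842944 -0.08281404]
t 8.25 eef [0.5604 0.0527 0.2533] yang 97.43 tilt [-0.002 -0.    -1.   ] F [-0.05 -0.35 -0.29] w -0.0 q6 -0.036
 -> delta [-0.0024 -0.4556  0.5111] yaw 0.0028
```

View pics/w4.png

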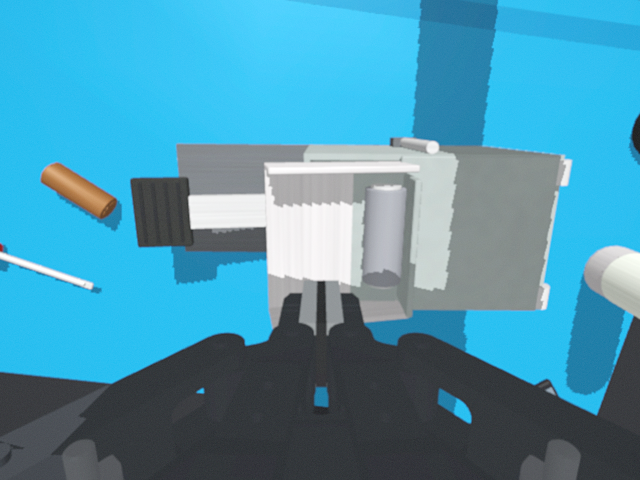

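The cell rests across the ramp against the lip at (384,235) in the picture, bin x ≈ -34 mm, y ≈ 0. Now on to the pad.

Emit:
{"fn": "jog_arm", "kwargs": {
  "deltas": [
    {"delta_pos":[0,-0.13,0],"yaw":0,"fingers":0},
    {"delta_pos":[-0.005,-0.28,0],"yaw":0,"fingers":0},
    {"delta_pos":[-0.008,-0.4,0],"yaw":0,"fingers":0},
    {"delta_pos":[-0.008,-0.455,0.06],"yaw":0,"fingers":0},
    {"delta_pos":[-0.008,-0.455,0.2],"yaw":0,"fingers":0},
    {"delta_pos":[-0.008,-0.455,0.34],"yaw":0,"fingers":0},
    {"delta_pos":[-0.008,-0.455,0.46],"yaw":0,"fingers":0},
    {"delta_pos":[-0.008,-0.455,0.53],"yaw":0,"fingers":0},
    {"delta_pos":[-0.008,-0.455,0.55],"yaw":0,"fingers":0},
    {"delta_pos":[-0.008,-0.455,0.55],"yaw":0,"fingers":0},
    {"delta_pos":[-0.008,-0.455,0.55],"yaw":0,"fingers":0}
  ]
}}

```text
clock: 9.35
eef_pos: [0.5819, -0.0824, 0.0905]
tool_rot: [-0.065, 0.998, -0.0, 0.001]
ft_force: [1.0, 0.0, 0.7]
grip_width: -0.0002
grasp_force: 0.0
```

Run:
```python
from h import *
to([.581,-.083,.072],97.3)
```

```text
t 9.35 eef [ 0.5819 -0.0824  0.0905] yang 97.43 tilt [ 0.002 -0.    -1.   ] F [1.02 0.03 0.68] w -0.0002 q6 -0.27
 -> delta [ 0.0033 -0.0014  0.0615] yaw 0.0029
```

Emit:
{"fn": "jog_arm", "kwargs": {
  "deltas": [
    {"delta_pos":[0,0,0.02],"yaw":0,"fingers":0},
    {"delta_pos":[0,0,0.04],"yaw":0,"fingers":0},
    {"delta_pos":[0,0,0.05],"yaw":0,"fingers":0},
    {"delta_pos":[0,0,0.055],"yaw":0,"fingers":0},
    {"delta_pos":[0,0,0.06],"yaw":0,"fingers":0},
    {"delta_pos":[0,0,0.065],"yaw":0,"fingers":0},
    {"delta_pos":[0,0,0.072],"yaw":0,"fingers":0},
    {"delta_pos":[0,0,0.08],"yaw":0,"fingers":0},
    {"delta_pos":[0,0,0.09],"yaw":0,"fingers":0},
    {"delta_pos":[0,0,0.1],"yaw":0,"fingers":0},
    {"delta_pos":[0,0,0.11],"yaw":0,"fingers":0},
    {"delta_pos":[0,0,0.11],"yaw":0,"fingers":0}
  ]
}}

```text
clock: 10.55
eef_pos: [0.5815, -0.0835, 0.0569]
tool_rot: [-0.064, 0.998, -0.001, 0.0]
ft_force: [-1.7, -2.8, 3.7]
grip_width: -0.0001
grasp_force: 2.2
```

Emit:
{"fn": "jog_arm", "kwargs": {
  "deltas": [
    {"delta_pos":[0,0,0.006],"yaw":0,"fingers":0},
    {"delta_pos":[0,0,0.012],"yaw":0,"fingers":0},
    {"delta_pos":[0,0,0.015],"yaw":0,"fingers":0},
    {"delta_pos":[0,0,0.015],"yaw":0,"fingers":0}
  ]
}}

```text
clock: 10.95
eef_pos: [0.5817, -0.0832, 0.0526]
tool_rot: [-0.064, 0.998, -0.001, 0.001]
ft_force: [-0.1, -3.8, 4.3]
grip_width: 0.0
grasp_force: 2.3
```

Run:
```python
from h import *
to([.581,-.083,.072],97.3)
```

```text
t 10.95 eef [ 0.5817 -0.0832  0.0526] yang 97.39 tilt [ 0.002 -0.001 -1.   ] F [-0.07 -3.76  4.29] w 0.0 q6 -0.27
 -> delta [ 0.0021  0.0008 -0.0647] yaw 0.002
```

Emit:
{"fn": "jog_arm", "kwargs": {
  "deltas": [
    {"delta_pos":[0,0,0.004],"yaw":0,"fingers":0},
    {"delta_pos":[0,0,0.008],"yaw":0,"fingers":0},
    {"delta_pos":[0,0,0.008],"yaw":0,"fingers":0}
  ]
}}

```text
clock: 11.25
eef_pos: [0.5817, -0.083, 0.0501]
tool_rot: [-0.065, 0.998, -0.001, 0.001]
ft_force: [0.2, -4.2, 5.2]
grip_width: -0.0
grasp_force: 2.5
```

Emit:
{"fn": "jog_arm", "kwargs": {
  "deltas": [
    {"delta_pos":[0,0,0.004],"yaw":0,"fingers":0},
    {"delta_pos":[0,0,0.008],"yaw":0,"fingers":0},
    {"delta_pos":[0,0,0.008],"yaw":0,"fingers":0}
  ]
}}

```text
clock: 11.55
eef_pos: [0.5817, -0.0829, 0.0476]
tool_rot: [-0.065, 0.998, -0.001, 0.001]
ft_force: [-1.0, -3.7, 5.1]
grip_width: 0.0
grasp_force: 2.4
```

Emit:
{"fn": "jog_arm", "kwargs": {
  "deltas": [
    {"delta_pos":[0,0,0.004],"yaw":0,"fingers":0},
    {"delta_pos":[0,0,0.008],"yaw":0,"fingers":0},
    {"delta_pos":[0,0,0.008],"yaw":0,"fingers":0}
  ]
}}

```text
clock: 11.85
eef_pos: [0.5817, -0.0828, 0.0451]
tool_rot: [-0.065, 0.998, -0.0, 0.001]
ft_force: [-0.0, -4.2, 4.9]
grip_width: -0.0001
grasp_force: 2.4
```

Emit:
{"fn": "jog_arm", "kwargs": {
  "deltas": [
    {"delta_pos":[0,0,0.004],"yaw":0,"fingers":0},
    {"delta_pos":[0,0,0.008],"yaw":0,"fingers":0},
    {"delta_pos":[0,0,0.008],"yaw":0,"fingers":0}
  ]
}}

```text
clock: 12.15
eef_pos: [0.5817, -0.0827, 0.0426]
tool_rot: [-0.065, 0.998, -0.0, 0.001]
ft_force: [-0.1, -3.8, 4.6]
grip_width: -0.0001
grasp_force: 2.4
```

Emit:
{"fn": "jog_arm", "kwargs": {
  "deltas": [
    {"delta_pos":[0,0,0.004],"yaw":0,"fingers":0},
    {"delta_pos":[0,0,0.008],"yaw":0,"fingers":0},
    {"delta_pos":[0,0,0.008],"yaw":0,"fingers":0}
  ]
}}

```text
clock: 12.45
eef_pos: [0.5817, -0.0826, 0.0407]
tool_rot: [-0.065, 0.998, -0.0, 0.001]
ft_force: [-1.6, -3.7, 8.4]
grip_width: -0.0003
grasp_force: 4.2
```

Emit:
{"fn": "jog_arm", "kwargs": {
  "deltas": [
    {"delta_pos":[0,0,0.002],"yaw":0,"fingers":0},
    {"delta_pos":[0,0,0.004],"yaw":0,"fingers":0},
    {"delta_pos":[0,0,0.004],"yaw":0,"fingers":0}
  ]
}}

```text
clock: 12.75
eef_pos: [0.5818, -0.0826, 0.0402]
tool_rot: [-0.065, 0.998, -0.0, 0.001]
ft_force: [-1.5, -3.2, 10.6]
grip_width: -0.0002
grasp_force: 5.6
```

Emit:
{"fn": "jog_arm", "kwargs": {
  "deltas": [
    {"delta_pos":[0,0,0.0025],"yaw":0,"fingers":0},
    {"delta_pos":[0,0,0.005],"yaw":0,"fingers":0},
    {"delta_pos":[0,0,0.005],"yaw":0,"fingers":0}
  ]
}}

```text
clock: 13.05
eef_pos: [0.5818, -0.0826, 0.0394]
tool_rot: [-0.065, 0.998, -0.0, 0.001]
ft_force: [-3.2, -3.3, 15.4]
grip_width: -0.0
grasp_force: 7.6
```

Emit:
{"fn": "jog_arm", "kwargs": {
  "deltas": [
    {"delta_pos":[0,0,0.0015],"yaw":0,"fingers":0},
    {"delta_pos":[0,0,0.003],"yaw":0,"fingers":0},
    {"delta_pos":[0,0,0.003],"yaw":0,"fingers":0},
    {"delta_pos":[0,0,0.003],"yaw":0,"fingers":0}
  ]
}}

```text
clock: 13.45
eef_pos: [0.5818, -0.0825, 0.039]
tool_rot: [-0.065, 0.998, -0.0, 0.001]
ft_force: [-4.2, -3.0, 16.9]
grip_width: -0.0
grasp_force: 8.7
```

Run:
```python
from h import *
to([.581,-.083,.039])
c=cam('wrist'); a=c['image'][:,:,::-1]
b=cam('top')['image'][:,:,::-1]; b=cv2.resize(b[190:310,190:390],(640,384))
cv2.imwrite('pics/p5.png',cv2.resize(np.vstack([a,b]),(444,600)))
to([.581,-.083,.039])
```

```text
t 13.45 eef [ 0.5818 -0.0825  0.039 ] yang 97.43 tilt [ 0.003 -0.    -1.   ] F [-4.16 -2.99 16.9 ] w -0.0 q6 -0.27
 -> delta [ 0.0029 -0.0013 -0.    ] yaw 0.0
t 13.55 eef [ 0.5818 -0.0825  0.039 ] yang 97.42 tilt [ 0.003 -0.    -1.   ] F [-3.9  -2.8  17.51] w 0.0002 q6 -0.27
 -> delta [ 0.0029 -0.0012 -0.    ] yaw 0.0
```

View pics/p5.png

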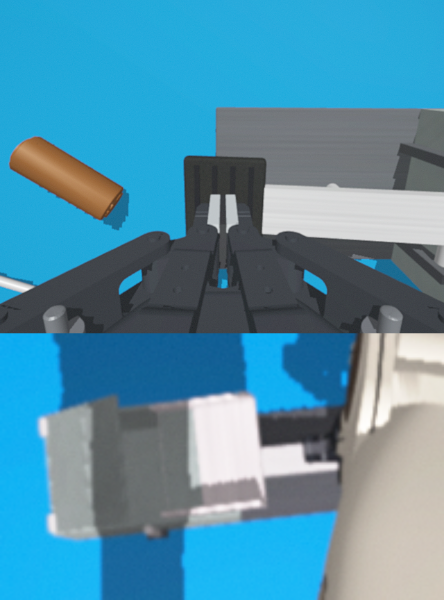

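The ramp is empty with the lid up, so the cell has dropped in, and the pad force is about 18 N. I'll hold for a second, then ease up.

Emit:
{"fn": "jog_arm", "kwargs": {
  "deltas": [
    {"delta_pos":[0,0,0.001],"yaw":0,"fingers":0},
    {"delta_pos":[0,0,0.001],"yaw":0,"fingers":0},
    {"delta_pos":[0,0,0.001],"yaw":0,"fingers":0},
    {"delta_pos":[0,0,0.001],"yaw":0,"fingers":0},
    {"delta_pos":[0,0,0.001],"yaw":0,"fingers":0},
    {"delta_pos":[0,0,0.001],"yaw":0,"fingers":0},
    {"delta_pos":[0,0,0.001],"yaw":0,"fingers":0},
    {"delta_pos":[0,0,0.001],"yaw":0,"fingers":0},
    {"delta_pos":[0,0,0.001],"yaw":0,"fingers":0},
    {"delta_pos":[0,0,0.001],"yaw":0,"fingers":0},
    {"delta_pos":[0,0,0.001],"yaw":0,"fingers":0},
    {"delta_pos":[0,0,0.001],"yaw":0,"fingers":0}
  ]
}}

```text
clock: 14.75
eef_pos: [0.5818, -0.0825, 0.0388]
tool_rot: [-0.065, 0.998, -0.0, 0.001]
ft_force: [-4.8, -3.6, 17.6]
grip_width: 0.0
grasp_force: 9.1
```

Emit:
{"fn": "jog_arm", "kwargs": {
  "deltas": [
    {"delta_pos":[0,0,-0.005],"yaw":0,"fingers":0},
    {"delta_pos":[0,0,-0.01],"yaw":0,"fingers":0},
    {"delta_pos":[0,0,-0.015],"yaw":0,"fingers":0},
    {"delta_pos":[0,0,-0.02],"yaw":0,"fingers":0},
    {"delta_pos":[0,0,-0.025],"yaw":0,"fingers":0},
    {"delta_pos":[0,0,-0.03],"yaw":0,"fingers":0},
    {"delta_pos":[0,0,-0.035],"yaw":0,"fingers":0},
    {"delta_pos":[0,0,-0.04],"yaw":0,"fingers":0},
    {"delta_pos":[0,0,-0.045],"yaw":0,"fingers":0},
    {"delta_pos":[0,0,-0.05],"yaw":0,"fingers":0},
    {"delta_pos":[0,0,-0.055],"yaw":0,"fingers":0},
    {"delta_pos":[0,0,-0.06],"yaw":0,"fingers":0}
  ]
}}

```text
clock: 15.95
eef_pos: [0.5814, -0.0821, 0.0542]
tool_rot: [-0.065, 0.998, 0.0, 0.0]
ft_force: [2.8, -2.4, 3.8]
grip_width: -0.0002
grasp_force: 2.2
```

Emit:
{"fn": "jog_arm", "kwargs": {
  "deltas": [
    {"delta_pos":[0,0,-0.006],"yaw":0,"fingers":0},
    {"delta_pos":[0,0,-0.012],"yaw":0,"fingers":0},
    {"delta_pos":[0,0,-0.018],"yaw":0,"fingers":0},
    {"delta_pos":[0,0,-0.024],"yaw":0,"fingers":0},
    {"delta_pos":[0,0,-0.03],"yaw":0,"fingers":0},
    {"delta_pos":[0,0,-0.036],"yaw":0,"fingers":0},
    {"delta_pos":[0,0,-0.042],"yaw":0,"fingers":0},
    {"delta_pos":[0,0,-0.048],"yaw":0,"fingers":0},
    {"delta_pos":[0,0,-0.054],"yaw":0,"fingers":0},
    {"delta_pos":[0,0,-0.06],"yaw":0,"fingers":0},
    {"delta_pos":[0,0,-0.066],"yaw":0,"fingers":0},
    {"delta_pos":[0,0,-0.072],"yaw":0,"fingers":0}
  ]
}}

```text
clock: 17.15
eef_pos: [0.5799, -0.0831, 0.0748]
tool_rot: [-0.064, 0.998, -0.001, -0.001]
ft_force: [0.1, 0.1, 0.2]
grip_width: 0.0001
grasp_force: 0.0
```

Emit:
{"fn": "jog_arm", "kwargs": {
  "deltas": [
    {"delta_pos":[0,0,-0.05],"yaw":0,"fingers":0},
    {"delta_pos":[0,0,-0.15],"yaw":0,"fingers":0},
    {"delta_pos":[0,0,-0.3],"yaw":0,"fingers":0},
    {"delta_pos":[0,0,-0.45],"yaw":0,"fingers":0},
    {"delta_pos":[0,0,-0.55],"yaw":0,"fingers":0},
    {"delta_pos":[0,0,-0.6],"yaw":0,"fingers":0},
    {"delta_pos":[0,0,-0.6],"yaw":0,"fingers":0},
    {"delta_pos":[0,0,-0.6],"yaw":0,"fingers":0}
  ]
}}

```text
clock: 17.95
eef_pos: [0.5806, -0.0827, 0.2546]
tool_rot: [-0.065, 0.998, -0.0, -0.001]
ft_force: [-0.0, -0.2, 0.4]
grip_width: 0.0
grasp_force: 0.0
```

Run:
```python
from h import *
to([.581,-.083,.2])
c=cam('side'); save(c,'s6.png')
im=c['image'][100:460,220:500,::-1]; cv2.imwrite('pics/s6c.png',cv2.resize(im,(466,600)))
```

```text
t 17.95 eef [ 0.5806 -0.0827  0.2546] yang 97.4 tilt [-0.002 -0.    -1.   ] F [-0.05 -0.15  0.41] w 0.0 q6 -0.27
 -> delta [-0.0015 -0.001   0.182 ] yaw 0.0
```

View pics/s6c.png

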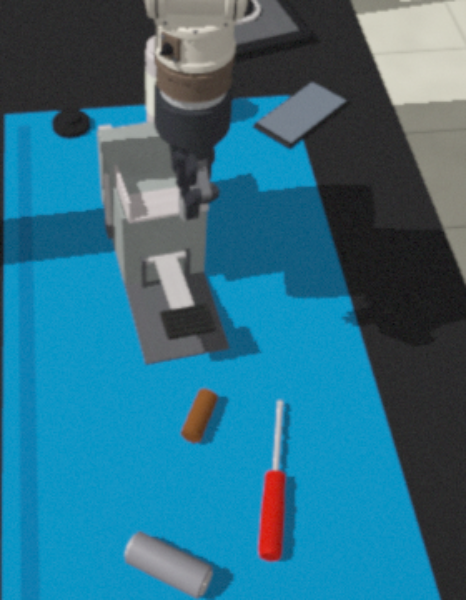

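The pad is back up at (188,322), the lid looks shut, the ramp is empty and the other things are where they were. I'm handing in the job.

```bash
python3 -c "
from h import *
print(bot.job_done())"
```

```text
the job is handed in; nothing more can be done
None
```

The job is handed in at about 18 s on the clock: the cell rolled to rest against the shut lid and then dropped into the bin (seen only as an empty ramp), the pedal was held on its stop at about 18 N for over a second and eased up over about 2.4 s, and the last picture shows the pad back up, the lid apparently shut and the other things in place; no verdict was returned.

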